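# Set the syringe pump's plunger to the mark and store zero

### The job

Get the syringe pump ready for its run without picking anything up. With a fingertip on top, roll its knurled adjuster wheel, stroke by stroke, until the front edge of the black plunger seal stands under the red ring on the syringe barrel, without touching the pusher or the syringe or shifting the ring. Only then press the green zero key fully down and let it come up again, with the seal still at the ring and the other things on the bench left where they stand.

Things in the scene. Friction and masses are not known exactly. Their poses are not given: they have to be found in the camera images.
- pump: Light grey syringe pump, fixed to the bench, 130 (x) by 290 mm (y). Origin under its middle on the bench; x away from its display side, y along the syringe to the nozzle, z up. Base top z = 44 mm; at the -y end a drive tower (y -145 to -89, flat top z = 81 mm) with the wheel and green key. Barrel: axis x = -18, z = 70, diameter 25, y 12 to 100 mm. Highest part: the key, 102 mm.
- adjuster_wheel (a joint): Turn of the knurled steel wheel (rad, 0 to 14.5; stays where left). 64 mm diameter, 16 mm wide, level axis along pump y; stands 13 mm out of the tower, cheeks beside it 5 mm below its rim. Grows as its top rolls to pump +x; each rad drives pusher and seal 4.0 mm to +y (back when rolled back). About 1 N along the rim turns it: a light press of some newtons grips by friction.
- wheel_centre (a point): Centre of the adjuster wheel, on its axis, at x = 24, y = -117, z = 62 mm of the pump; the highest point of the rim is 32 mm above it.
- seal_front (a point): Centre of the front edge (nozzle side) of the black plunger seal inside the clear barrel; 24 mm diameter, 10.5 mm long; moves along the pump's y with the pusher.
- mark (a point): Centre of the red marker ring round the barrel, on the syringe axis; the ring is 3 mm wide along y and 28 mm in outer diameter, and its place on the barrel differs from run to run, 12 to 25 mm ahead of the seal at the start.
- pusher: Dark grey pusher block, 92 x 20 x 36 mm, with the white plunger held in its clip; rides on the screw between tower and syringe. Its origin is the pump's origin displaced by the travel along y. Not to be touched.
- syringe: The clear barrel of the syringe (origin and axes as the pump). Not to be touched.
- zero_key (a joint): Travel of the round green key in m: 0 up, 0.005 fully down (4 N); springs back. The key is 20 mm across, in a round black housing; its top stands 21 mm above the tower.
- zero_key_top (a point): Middle of the top of the green key, on the drive tower at x = -42, y = -117 mm of the pump; pressed straight down.
- vial: Small vial with a red cap, 23 mm diameter, 46 mm tall, standing beyond the wheel end of the pump; origin under its base.
- beaker: Glass beaker, 60 x 55 mm, 70 mm tall, behind the wheel end of the pump; origin under its base.
- dropper: White dropper bottle, 32 mm diameter, 76 mm tall, behind the pump; origin under its base.
- petri: Petri dish, 91 mm diameter, 15 mm high, beyond the nozzle end of the pump; origin under its base.
- amber: Brown bottle with a black cap, 60 mm diameter, 118 mm tall, at the left; origin under its base.
- timer: White bench timer, 24 x 66 x 62 mm, at the right rear; origin under its base.

How it is judged:
By the outcome, as a careful person would: the job done as asked, in the order asked, and still so for the second after the job is handed in, with the robot touching nothing.
It also fails if it takes over 61 s, if anything falls off the work surface, if the arm or the gripper's body presses on something with over 40 N, if the wrist force passes 120 N, or if a joint passes its speed limit or range.

### The arm

A 7-joint arm with a two-finger parallel gripper is mounted at the origin on a cart in front of the work surface, level with it; the furniture and walls round the work are solid. World frame = base frame: x ahead of the robot, y to its left, z up, the work surface at z = 0. Lengths are in m, angles in degrees, forces in N, time in s.
With the tool pointing down it reaches from about 0.425 to 0.875 m from the base axis. Payload 4.7 kg.
Tool frame: the origin (TCP) lies at the very end of the fingers, on their centre line; the grasp point (between the pads) lies env.hold_point_z behind it (env.hold_point_z is the distance from the TCP to the grasp point, in m); z points along the fingers, y is the line along which they close (so a half turn about z gives the same grasp; the last joint's range is limited). The gripper opens to 87 mm and grips with 3 to 60 N. Pads are 19 mm wide; open, the fingers measure 117 mm over their backs; the gripper's body (75 mm by 190 mm) begins 51 mm behind the grasp point.
Start: joints at [73.917, 18.392, -4.016, 83.108, 1.295, 78.541, -3.26], TCP at [0.189, -0.622, 0.223] pointing down, gripper open.
Joint ranges: [-163.93, 163.93], [-17.29, 119.83], [-79.2, 71.16], [3.27, 140.29], [-89.18, 269.18], [5.43, 117.66], [-154.24, 154.24]. Speed limits (degrees/s): [147.25, 147.25, 180, 180, 180, 180, 180].

### API

Orientations are given as [roll, pitch, yaw] about the fixed x, y, z axes, in that order (R = Rz(yaw) Ry(pitch) Rx(roll)).
In Python, from cell import env gives the robot as it stands.
- The arm moves only by the shell command python3 -m jog 'ROWS' [FORCE]. ROWS is JSON, a list of rows, each an object with "dp": the shift along the tool's x, y, z in cm, a list of three; "twist": the turn about the tool's z in degrees; "fingers": the opening, from 0 (shut) to 1 (fully open). A call has 1 to 8 rows; each row is the pose to reach, as a shift and turn from the pose commanded when the call began, along the tool's axes at that moment; what a row does not reach only later rows make up. A row lasts 1/8 s, in which the tool goes at most 62.5 mm and 10.7 degrees, less where a joint would pass 70% of its speed; a pose out of reach is approached as far as the arm can. A call with a gripper value outside its range is refused whole. The fingers move at their own pace and stop on an object; FORCE is the grip in N (left out, the last holds). Time passes only in rows, so rows that repeat a pose let the fingers close. It gives the time, the measured TCP pose, the force, the opening and the grip force at its end, in the units of the state.
- env.get_obs(): the state, without advancing time (a new reading comes with each control period).
- env.read_camera(name): name is "side" or "top" or "wrist"; returns a dict with "pixels" (400x640x3 uint8, blue, green, red), "depth" (400x640 float32, m along the optical axis (not along the pixel's ray), 0 where there is no reading), "fx", "fy", "cx", "cy" (pixels), "rvec" (rotation vector, rad) and "tvec" (3), from world to camera coordinates, as OpenCV has them. Camera axes: x right, y down, z forward; pixel columns grow to the right and rows downward; lengths in m; the calibration is good to about 2 mm. A picture is of the moment at which its call begins.
- env.sign_off(): hands the job in; it is judged then, once.
The state is a dict: "time_s": time; "qpos": joint angles; "joint_velocities": joint speeds; "effort": joint torques, N m; "tool_pos": TCP position; "tool_rot": TCP orientation; "force": force on the tool from outside, world axes, zero at the start; "wrist_torque": the same for the moment, N m; "grip_width": finger opening in m; "grasp_force": force on a finger pad.
Only numpy, scipy, OpenCV 4.12 (cv2) and the standard library are available. Lean on these libraries where they do the work, as an engineer would, in place of code of your own. Each camera call takes 0.05 s, during which the arm holds its last target. There are 200 camera calls.

## Working session

There is one attempt and no reset: what is moved stays moved. The work goes in short steps, Python scripts to look and compute and a shell command to move; the robot and the scene stay as the last step left them, time stands still between calls to the robot, and variables do not carry over. Pictures are saved under pics/ and viewed, at most 10 in all, crops included, and the job is handed in when it is done.

```bash
mkdir -p pics; cat > h.py <<'E'
import numpy as np,cv2
from cell import env
def cam(n):
    d=env.read_camera(n); R=cv2.Rodrigues(np.array(d['rvec'],float))[0]; t=np.array(d['tvec'],float).ravel()
    return d,R,t
def pts(d,R,t):
    v,u=np.mgrid[0:400,0:640]; z=d['depth']
    P=np.stack([(u-d['cx'])/d['fx']*z,(v-d['cy'])/d['fy']*z,z],-1)
    return (P-t)@R
def ray(d,R,t,u,v,h):
    r=R.T@np.array([(u-d['cx'])/d['fx'],(v-d['cy'])/d['fy'],1]); c=-R.T@t
    return c+r*(h-c[2])/r[2]
def proj(d,R,t,p):
    q=R@np.array(p)+t; return d['fx']*q[0]/q[2]+d['cx'],d['fy']*q[1]/q[2]+d['cy']
E
python3 - <<'E'
from h import *
o=env.get_obs();print(o['time_s'],o['tool_pos'],o['tool_rot'],env.hold_point_z)
for n in('top','side'):
    d,R,t=cam(n);cv2.imwrite(f'pics/{n}0.png',d['pixels']);print(n,-R.T@t,R[2],d['fx'])
    P=pts(d,R,t);h=cv2.cvtColor(d['pixels'],cv2.COLOR_BGR2HSV)
    m=cv2.inRange(h,(45,90,50),(85,255,255));k,l,s,c=cv2.connectedComponentsWithStats(m)
    for i in range(1,k):
        if s[i,4]>15:print('green',s[i],c[i],np.median(P[l==i],0),ray(d,R,t,*c[i],.102))
    m=cv2.inRange(h,(0,120,60),(8,255,255))|cv2.inRange(h,(172,120,60),(180,255,255));k,l,s,c=cv2.connectedComponentsWithStats(m)
    for i in range(1,k):
        if s[i,4]>15:print('red',s[i],c[i],np.median(P[l==i],0))
E
```

```text
0.0 [ 0.18866289 -0.62143834  0.22148119] [-1.79891800e+02  5.02643527e-03  1.68931439e+01] 0.0187
top [0.2310298  0.05344838 1.57963202] [ 0.21985878  0.00821093 -0.97549715] 421.8203802190858
green [ 436  204   44   61 1725] [458.06898551 236.2915942 ] [ 0.45214385 -0.45283148  0.01204347] [ 0.44281608 -0.42409856  0.102     ]
green [363 219   6   6  28] [365.21428571 221.5       ] [ 0.4902536  -0.09708432  0.099299  ] [ 0.48999984 -0.09793175  0.102     ]
red [306 112   9  11  71] [309.70422535 116.95774648] [0.87018693 0.10932969 0.13178681]
red [ 159  137   59   34 1547] [187.46477052 153.52294764] [0.75891042 0.580114   0.04003264]
red [619 175  21  28 451] [629.92904656 188.4345898 ] [ 0.64237165 -1.10530424  0.01331742]
red [388 203   7   8  40] [390.95  206.375] [ 0.55944998 -0.20024002  0.042026  ]
side [ 0.3041672  -1.10023076  0.99851449] [ 0.16842425  0.78143884 -0.60082162] 463.72715270669977
green [304 243   8   7  43] [307.58139535 246.1627907 ] [ 0.49367559 -0.09795648  0.10126796] [ 0.49274691 -0.09924878  0.102     ]
green [ 282  344   83   54 3786] [321.64949815 371.61463286] [ 0.45357963 -0.45695393  0.01342323] [ 0.4427835  -0.51415756  0.102     ]
red [334 131   9  11  37] [339.         134.67567568] [0.78256553 0.67899096 0.04693006]
red [321 132  19  27 212] [329.22641509 144.13679245] [0.7244941  0.62591319 0.01256491]
red [344 137   7  18  66] [346.33333333 146.18181818] [0.79281995 0.57676016 0.03526789]
red [333 144   9  11  54] [338.         148.01851852] [0.75934925 0.5842615  0.01137277]
red [352 146   8   9  37] [355.21621622 150.97297297] [0.8202792  0.55137669 0.00484263]
red [402 181  12  11 101] [407.37623762 186.04950495] [0.87054803 0.09725591 0.1312834 ]
red [335 277   8   9  60] [338.45       281.36666667] [ 0.56230268 -0.20241068  0.04391034]
```

View pics/top0.png

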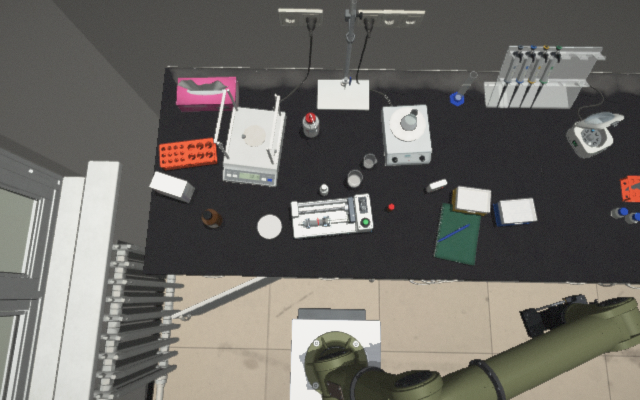

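View pics/side0.png

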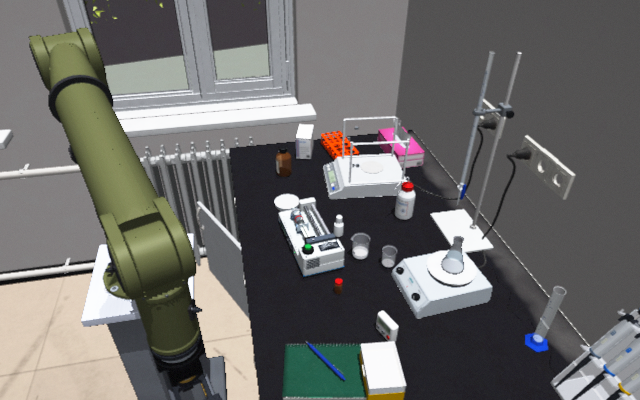

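The top view shows the pump at about (333,215), its green key at (365,221), wheel near (364,201) and red ring near (315,222). In the side view the pump is at about (312,240) with its key at (307,246). Next I'll measure the pump's yaw.

```bash
python3 - <<'E'
from h import *
T=[]
for n,(u0,v0,u1,v1) in (('top',(280,180,385,250)),('side',(265,190,360,285))):
    d,R,t=cam(n);P=pts(d,R,t);I=d['pixels'];w=np.zeros((400,640),bool);w[v0:v1,u0:u1]=1
    m=w&(d['depth']>0)&(P[...,2]>.025)&(P[...,2]<.12)&(P[...,0]<.62)&(I.min(-1)>0)
    k,l,s,c=cv2.connectedComponentsWithStats(m.astype(np.uint8));i=1+np.argmax(s[1:,4]);Q=P[l==i]
    r=cv2.minAreaRect((Q[:,:2]*1000).astype(np.float32));print(n,len(Q),r)
    h=cv2.cvtColor(I,cv2.COLOR_BGR2HSV);rm=w&((h[...,0]<8)|(h[...,0]>172))&(h[...,1]>70)&(h[...,2]>50)
    k,l,s,c=cv2.connectedComponentsWithStats(rm.astype(np.uint8))
    for i in range(1,k):
        if s[i,4]>4: print('red',s[i],c[i],np.median(P[l==i],0))
    T.append(cv2.resize(I[v0:v1,u0:u1],None,fx=(5.5),fy=5.5,interpolation=cv2.INTER_CUBIC))
cv2.imwrite('pics/topc.png',T[0])
E
```

```text
top 2822 ((516.6279296875, 22.450439453125), (132.85140991210938, 289.9442138671875), 7.153099060058594)
red [317 219   2   6  10] [317.6 221.1] [0.49228556 0.06999637 0.08117749]
side 2878 ((517.00341796875, 21.006500244140625), (131.22669982910156, 296.50482177734375), 7.500015735626221)
red [294 215   8   7  16] [297.0625 217.    ] [0.48968332 0.07098338 0.08027144]
red [334 277   9   8  60] [338.2        281.03333333] [ 0.56173506 -0.19998808  0.04482899]
```

View pics/topc.png

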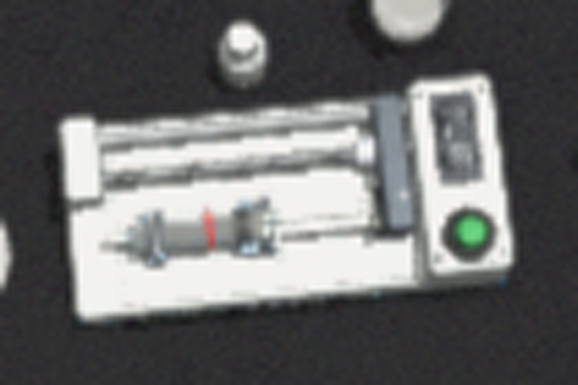

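```bash
python3 -m jog '[{"dp":[4.6,-3.65,0],"twist":-10,"fingers":0},{"dp":[9.2,-7.3,0],"twist":-20,"fingers":0},{"dp":[13.8,-10.95,0],"twist":-30,"fingers":0},{"dp":[18.4,-14.6,0],"twist":-40,"fingers":0},{"dp":[23,-18.25,0],"twist":-50,"fingers":0},{"dp":[27.6,-21.9,0],"twist":-60,"fingers":0},{"dp":[32.2,-25.6,0],"twist":-70,"fingers":0},{"dp":[36.8,-29.2,0],"twist":-80.4,"fingers":0}]' 20
```

```text
time_s: 1.2
tool_pos: [0.4569, -0.234, 0.2227]
tool_rot: [180.0, 0.0, 97.6]
force: [1.1, -0.1, 0.4]
grip_width: 0.0149
grasp_force: 0.0
```

```bash
python3 -m jog '[{"dp":[4,3.5,0],"twist":0,"fingers":0},{"dp":[8,7,1],"twist":0,"fingers":0},{"dp":[12,10.5,3],"twist":0,"fingers":0},{"dp":[12.9,11.7,5],"twist":0.2,"fingers":0},{"dp":[12.9,11.7,6],"twist":0.2,"fingers":0},{"dp":[12.9,11.7,6],"twist":0.2,"fingers":0}]'
python3 - <<'E'
from h import *
o=env.get_obs();print(o['tool_pos'],o['tool_rot'],o['force'],o['grip_width'])
d,R,t=cam('wrist');cv2.imwrite('pics/w1.png',d['pixels']);print(-R.T@t,R[2])
a=np.radians(7.3);M=np.array([[np.cos(a),-np.sin(a),0],[np.sin(a),np.cos(a),0],[0,0,1]])
for p in [(24,-117,94),(-42,-117,102),(-18,50,84)]:print(p,proj(d,R,t,M@np.array(p)/1000+[.5168,.0217,0]))
E
```

```text
time_s: 1.95
tool_pos: [0.5547, -0.0941, 0.1617]
tool_rot: [-179.9, 0.0, 97.0]
force: [-0.1, -0.5, 0.4]
grip_width: 0.0006
grasp_force: 0.0
[ 0.55469464 -0.09414416  0.16174543] [-1.79874563e+02  4.35493910e-03  9.70057447e+01] [-0.13040074 -0.48834748  0.42817099] 0.000558022815627897
[ 0.5452469  -0.01440972  0.32335834] [ 0.03222554 -0.28851562 -0.95693273]
(24, -117, 94) (np.float64(322.44813357918656), np.float64(208.8669288865412))
(-42, -117, 102) (np.float64(231.1249238924094), np.float64(212.74103593928717))
(-18, 50, 84) (np.float64(254.48517110568167), np.float64(-48.88617174162559))
```

View pics/w1.png

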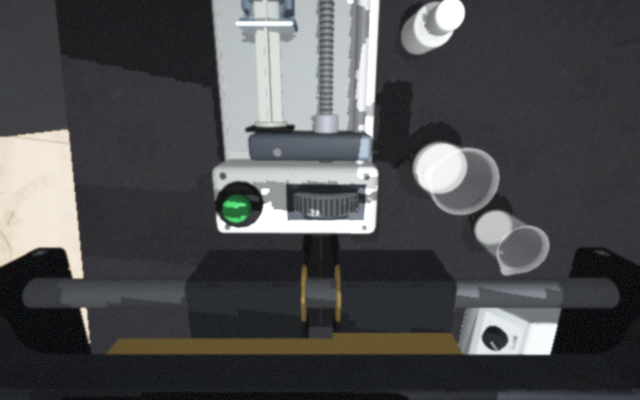

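The wrist view shows the wheel at about (326,205) and the key at (236,208), within 3 mm of prediction. The pusher is at (310,146). I'll go down to just above the start of the stroke.

```bash
python3 -m jog '[{"dp":[0.3,-1.0,3],"twist":-0.3,"fingers":0},{"dp":[0.3,-1.0,5.5],"twist":-0.3,"fingers":0},{"dp":[0.3,-1.0,6.3],"twist":-0.3,"fingers":0},{"dp":[0.3,-1.0,6.5],"twist":-0.3,"fingers":0},{"dp":[0.3,-1.0,6.7],"twist":-0.3,"fingers":0},{"dp":[0.3,-1.0,6.7],"twist":-0.3,"fingers":0}]'
```

```text
time_s: 2.75
tool_pos: [0.546, -0.0913, 0.0963]
tool_rot: [179.9, 0.0, 97.4]
force: [0.3, -0.3, -0.4]
grip_width: 0.0003
grasp_force: 0.0
```

```bash
python3 -m jog '[{"dp":[0,-0.2,0.1],"twist":0,"fingers":0},{"dp":[0,-0.2,0.2],"twist":0,"fingers":0},{"dp":[0,-0.2,0.3],"twist":0,"fingers":0},{"dp":[0,-0.2,0.3],"twist":0,"fingers":0}]'
```

```text
time_s: 3.25
tool_pos: [0.5436, -0.0914, 0.0929]
tool_rot: [180.0, 0.0, 97.4]
force: [-1.7, -0.3, 2.5]
grip_width: 0.0002
grasp_force: 1.9
```

```bash
python3 -m jog '[{"dp":[0,0,0.05],"twist":0,"fingers":0},{"dp":[0,0.5,0.05],"twist":0,"fingers":0},{"dp":[0,1.0,0.05],"twist":0,"fingers":0},{"dp":[0,1.5,0.05],"twist":0,"fingers":0},{"dp":[0,2.0,0.05],"twist":0,"fingers":0},{"dp":[0,2.4,0.05],"twist":0,"fingers":0},{"dp":[0,2.4,0.05],"twist":0,"fingers":0}]'
cat > look.py <<'E'
from h import *
import sys
o=env.get_obs();print(o['time_s'],o['tool_pos'],o['force'])
a=np.radians(7.3);M=np.array([[np.cos(a),-np.sin(a),0],[np.sin(a),np.cos(a),0],[0,0,1]]);O=np.array([.5168,.0217,0])
# rectified strip along the barrel: plane through syringe axis height, 6 px/mm along y 0..110, x -45..10
S=6;T=[]
for n in('top','side'):
    d,R,t=cam(n)
    ys,xs=np.arange(-100,105,.4),np.arange(-36,4,.4)
    W=np.array([[M@np.array([x,y,70])/1000+O for y in ys] for x in xs])
    q=W@R.T+t
    u=(d['fx']*q[...,0]/q[...,2]+d['cx']).astype(np.float32);v=(d['fy']*q[...,1]/q[...,2]+d['cy']).astype(np.float32)
    T.append(cv2.resize(cv2.remap(d['pixels'],u,v,cv2.INTER_LINEAR),(780,260)))
cv2.imwrite(sys.argv[1],np.vstack(T))
E
python3 look.py pics/l1.png
```

```text
time_s: 4.12
tool_pos: [0.5691, -0.0884, 0.0931]
tool_rot: [179.8, 0.1, 97.4]
force: [1.5, -0.9, 6.3]
grip_width: 0.0005
grasp_force: 2.7
4.125 [ 0.56912225 -0.08838512  0.09314703] [ 1.5232405  -0.93136531  6.33594026]
```

View pics/l1.png

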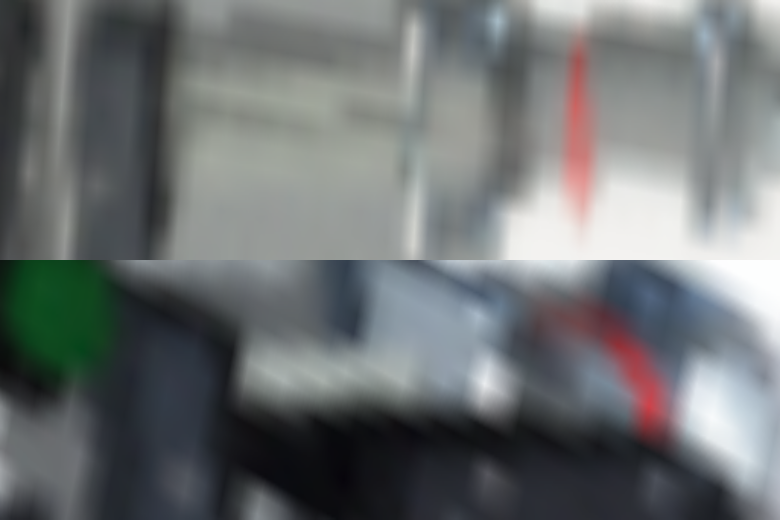

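The ring (column 580) and the dark seal (columns 490–528) are about 13.6 mm apart, so more strokes are needed.

```bash
python3 -m jog '[{"dp":[0,0,-0.8],"twist":0,"fingers":0},{"dp":[0,-2.5,-0.8],"twist":0,"fingers":0},{"dp":[0,-2.5,-0.2],"twist":0,"fingers":0},{"dp":[0,-2.5,0],"twist":0,"fingers":0},{"dp":[0,-1.9,0],"twist":0,"fingers":0},{"dp":[0,-1.2,0],"twist":0,"fingers":0},{"dp":[0,-0.5,0],"twist":0,"fingers":0},{"dp":[0,0.1,0],"twist":0,"fingers":0}]'
python3 -m jog '[{"dp":[0,0,0],"twist":0,"fingers":0},{"dp":[0,0,-0.8],"twist":0,"fingers":0},{"dp":[0,-2.6,-0.8],"twist":0,"fingers":0},{"dp":[0,-2.6,-0.2],"twist":0,"fingers":0},{"dp":[0,-2.6,0],"twist":0,"fingers":0},{"dp":[0,-2.6,0],"twist":0,"fingers":0},{"dp":[0,-1.9,0],"twist":0,"fingers":0},{"dp":[0,-1.2,0],"twist":0,"fingers":0}]'
python3 -m jog '[{"dp":[0,0.7,0],"twist":0,"fingers":0},{"dp":[0,1.2,0],"twist":0,"fingers":0},{"dp":[0,1.2,0],"twist":0,"fingers":0}]'
```

```text
time_s: 5.22
tool_pos: [0.5703, -0.0884, 0.0931]
tool_rot: [179.9, 0.1, 97.4]
force: [0.3, -0.4, 3.5]
grip_width: 0.0003
grasp_force: 1.4
time_s: 6.22
tool_pos: [0.5586, -0.0896, 0.0939]
tool_rot: [179.8, 0.1, 97.4]
force: [-0.8, -0.4, 9.4]
grip_width: 0.0005
grasp_force: 4.8
time_s: 6.6
tool_pos: [0.5704, -0.0881, 0.0928]
tool_rot: [179.8, 0.0, 97.4]
force: [2.6, -1.5, 6.1]
grip_width: 0.0004
grasp_force: 2.7
```

```bash
python3 -m jog '[{"dp":[0,0,-4],"twist":0,"fingers":0},{"dp":[2,-1.5,-7],"twist":0,"fingers":0},{"dp":[5.5,-4,-8],"twist":0,"fingers":0},{"dp":[8,-5.5,-8],"twist":0,"fingers":0},{"dp":[8,-5.5,-8],"twist":0,"fingers":0},{"dp":[8,-5.5,-8],"twist":0,"fingers":0}]'
python3 - <<'E'
from h import *
d,R,t=cam('wrist');cv2.imwrite('pics/w2.png',d['pixels']);print(-R.T@t,d['fx'])
E
```

```text
time_s: 7.35
tool_pos: [0.5034, -0.0165, 0.1716]
tool_rot: [-180.0, 0.0, 97.4]
force: [0.4, -1.6, -0.2]
grip_width: 0.0004
grasp_force: 0.0
[0.49321213 0.0631509  0.33316165] 324.7812652783862
```

View pics/w2.png

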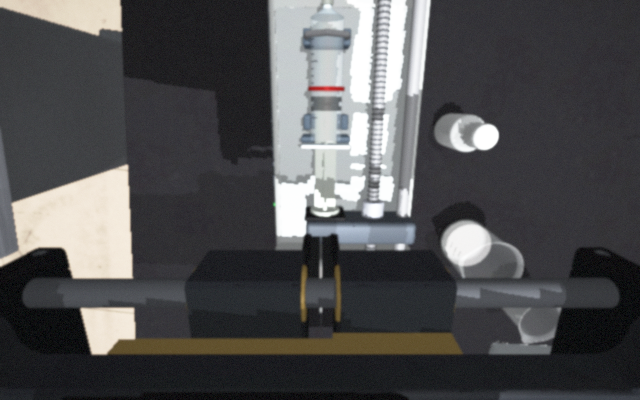

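The ring is at about (326,89) and the seal's dark band spans rows 95–110, so the gap is small. I'll measure it from a brightness profile.

```bash
cat > gap.py <<'E'
from h import *
d,R,t=cam('wrist');I=d['pixels'].astype(float)
h=cv2.cvtColor(d['pixels'],cv2.COLOR_BGR2HSV)
m=((h[...,0]<8)|(h[...,0]>172))&(h[...,1]>90)&(h[...,2]>60);m[150:]=0;m[:,:250]=0;m[:,400:]=0
v,u=np.nonzero(m);uc=int(round(u.mean()));print('ring',uc,v.mean(),np.unique(v,return_counts=True))
rc=I[:,uc-6:uc+7]
a=np.radians(7.3);ax=np.array([-np.sin(a),np.cos(a),0])
for r in range(int(v.mean())-14,int(v.mean())+34):
    z=.084 if abs(r-v.mean())<3 else .082
    p=ray(d,R,t,uc,r,z)-[.5168,.0217,0]
    print(r,rc[r].mean(0).round(),round(1000*p@ax,1))
E
python3 gap.py
```

```text
ring 325 87.59398496240601 (array([86, 87, 88, 89]), array([27, 35, 36, 35]))
73 [210. 210. 206.] 62.6
74 [211. 211. 206.] 61.9
75 [211. 211. 207.] 61.2
76 [211. 210. 206.] 60.6
77 [211. 210. 205.] 59.9
78 [212. 211. 206.] 59.2
79 [212. 211. 206.] 58.5
80 [212. 211. 207.] 57.8
81 [211. 211. 206.] 57.2
82 [211. 211. 207.] 56.5
83 [210. 210. 207.] 55.8
84 [199. 199. 206.] 55.1
85 [166. 166. 205.] 54.3
86 [111. 111. 203.] 53.6
87 [ 62.  63. 202.] 52.9
88 [ 48.  50. 201.] 52.3
89 [ 80.  81. 202.] 51.6
90 [137. 138. 203.] 50.9
91 [187. 187. 205.] 50.2
92 [208. 207. 208.] 49.5
93 [212. 211. 207.] 48.8
94 [210. 209. 205.] 48.1
95 [195. 195. 192.] 47.4
96 [161. 161. 158.] 46.7
97 [135. 135. 134.] 46.0
98 [128. 128. 127.] 45.3
99 [128. 128. 127.] 44.6
100 [126. 126. 125.] 43.9
101 [124. 124. 123.] 43.2
102 [122. 122. 121.] 42.5
103 [121. 121. 120.] 41.8
104 [120. 121. 119.] 41.1
105 [122. 123. 121.] 40.4
106 [125. 125. 124.] 39.6
107 [127. 127. 126.] 38.9
108 [129. 128. 127.] 38.2
109 [139. 140. 138.] 37.5
110 [169. 170. 168.] 36.8
111 [201. 204. 199.] 36.0
112 [216. 218. 214.] 35.3
113 [219. 220. 217.] 34.6
114 [219. 220. 217.] 33.9
115 [219. 220. 218.] 33.2
116 [219. 220. 217.] 32.4
117 [218. 220. 217.] 31.7
118 [218. 220. 217.] 31.0
119 [218. 220. 217.] 30.2
120 [218. 220. 217.] 29.5
```

Gap is about 5.8 mm, or 46 mm of rim. I'll do 40 mm in two strokes and measure again.

```bash
python3 -m jog '[{"dp":[-4,1.5,0],"twist":0,"fingers":0},{"dp":[-8,3.1,2],"twist":0,"fingers":0},{"dp":[-8,3.1,6.5],"twist":0,"fingers":0},{"dp":[-8,3.1,7.6],"twist":0,"fingers":0},{"dp":[-8,3.1,8],"twist":0,"fingers":0},{"dp":[-8,3.1,8],"twist":0,"fingers":0},{"dp":[-8,3.8,8],"twist":0,"fingers":0},{"dp":[-8,4.6,8],"twist":0,"fingers":0}]'
python3 -m jog '[{"dp":[0,0.6,0],"twist":0,"fingers":0},{"dp":[0,0.9,0],"twist":0,"fingers":0},{"dp":[0,0.9,0],"twist":0,"fingers":0},{"dp":[0,0.9,-0.8],"twist":0,"fingers":0},{"dp":[0,-1.4,-0.8],"twist":0,"fingers":0},{"dp":[0,-1.4,-0.3],"twist":0,"fingers":0},{"dp":[0,-1.4,0],"twist":0,"fingers":0},{"dp":[0,-1.4,0],"twist":0,"fingers":0}]'
python3 -m jog '[{"dp":[0,0.5,0],"twist":0,"fingers":0},{"dp":[0,1.0,0],"twist":0,"fingers":0},{"dp":[0,1.6,0],"twist":0,"fingers":0},{"dp":[0,1.6,0],"twist":0,"fingers":0},{"dp":[0,1.6,0],"twist":0,"fingers":0}]'
python3 -m jog '[{"dp":[0,0,-4],"twist":0,"fingers":0},{"dp":[2,-1.5,-7],"twist":0,"fingers":0},{"dp":[5.5,-4,-8],"twist":0,"fingers":0},{"dp":[8,-5,-8],"twist":0,"fingers":0},{"dp":[8,-5,-8],"twist":0,"fingers":0},{"dp":[8,-5,-8],"twist":0,"fingers":0}]'
python3 gap.py | sed -n '1p;8,34p'
```

```text
time_s: 8.45
tool_pos: [0.561, -0.0893, 0.094]
tool_rot: [179.9, 0.1, 97.4]
force: [-1.6, -0.0, 6.4]
grip_width: 0.0004
grasp_force: 2.9
time_s: 9.45
tool_pos: [0.546, -0.0911, 0.0928]
tool_rot: [-180.0, 0.0, 97.4]
force: [-1.8, -0.6, 7.2]
grip_width: 0.0004
grasp_force: 3.7
time_s: 10.07
tool_pos: [0.5644, -0.0889, 0.0938]
tool_rot: [179.7, 0.1, 97.4]
force: [1.3, 0.4, 6.9]
grip_width: 0.0003
grasp_force: 3.6
time_s: 10.82
tool_pos: [0.5018, -0.0168, 0.1714]
tool_rot: [-180.0, 0.0, 97.4]
force: [0.4, -1.1, 0.5]
grip_width: 0.0006
grasp_force: 0.0
ring 328 88.29530201342281 (array([86, 87, 88, 89, 90]), array([11, 35, 35, 35, 33]))
80 [212. 211. 207.] 58.0
81 [212. 211. 207.] 57.3
82 [212. 211. 207.] 56.6
83 [211. 210. 207.] 55.9
84 [205. 205. 207.] 55.2
85 [178. 178. 206.] 54.5
86 [122. 123. 204.] 53.8
87 [ 66.  66. 201.] 53.1
88 [ 46.  48. 200.] 52.4
89 [ 62.  63. 188.] 51.7
90 [ 93.  93. 160.] 51.0
91 [115. 116. 136.] 50.3
92 [124. 124. 126.] 49.7
93 [124. 124. 123.] 49.0
94 [122. 122. 121.] 48.3
95 [121. 121. 120.] 47.6
96 [120. 120. 119.] 46.9
97 [123. 124. 122.] 46.2
98 [126. 127. 126.] 45.5
99 [128. 128. 127.] 44.8
100 [130. 130. 129.] 44.1
101 [141. 142. 140.] 43.4
102 [171. 173. 170.] 42.6
103 [202. 205. 201.] 41.9
104 [216. 218. 214.] 41.2
105 [218. 220. 216.] 40.5
106 [219. 220. 216.] 39.8
```

The seal front is about 0.3–0.7 mm past the ring's middle, still under the ring. One small roll back will centre it.

```bash
python3 -m jog '[{"dp":[-4,2.5,0],"twist":0,"fingers":0},{"dp":[-8,4.4,2],"twist":0,"fingers":0},{"dp":[-8,4.4,6.5],"twist":0,"fingers":0},{"dp":[-8,4.4,7.6],"twist":0,"fingers":0},{"dp":[-8,4.4,7.6],"twist":0,"fingers":0},{"dp":[-8,4.4,7.9],"twist":0,"fingers":0},{"dp":[-8,4.4,8],"twist":0,"fingers":0}]'
python3 -m jog '[{"dp":[0,-0.2,0],"twist":0,"fingers":0},{"dp":[0,-0.4,0],"twist":0,"fingers":0},{"dp":[0,-0.4,0],"twist":0,"fingers":0},{"dp":[0,-0.4,0],"twist":0,"fingers":0}]'
python3 -m jog '[{"dp":[0,0,-1],"twist":0,"fingers":0},{"dp":[0,0,-4],"twist":0,"fingers":0},{"dp":[2,-1.5,-7],"twist":0,"fingers":0},{"dp":[5.5,-3,-8],"twist":0,"fingers":0},{"dp":[8,-4,-8],"twist":0,"fingers":0},{"dp":[8,-4,-8],"twist":0,"fingers":0},{"dp":[8,-4,-8],"twist":0,"fingers":0}]'
python3 gap.py | sed -n '1p;10,32p'
```

```text
time_s: 11.75
tool_pos: [0.5567, -0.0895, 0.0939]
tool_rot: [179.8, 0.1, 97.4]
force: [-1.2, 0.8, 9.7]
grip_width: 0.0004
grasp_force: 4.7
time_s: 12.25
tool_pos: [0.5529, -0.09, 0.0938]
tool_rot: [179.8, 0.1, 97.4]
force: [-0.3, 0.4, 6.3]
grip_width: 0.0004
grasp_force: 3.2
time_s: 13.12
tool_pos: [0.5013, -0.017, 0.1715]
tool_rot: [-180.0, 0.0, 97.4]
force: [-0.3, 0.0, -0.6]
grip_width: 0.0004
grasp_force: 0.0
ring 328 87.86666666666666 (array([86, 87, 88, 89, 90]), array([27, 35, 36, 35, 17]))
81 [213. 211. 208.] 57.1
82 [212. 212. 208.] 56.5
83 [210. 209. 207.] 55.8
84 [200. 200. 207.] 55.1
85 [166. 166. 205.] 54.3
86 [110. 111. 203.] 53.6
87 [ 60.  62. 202.] 52.9
88 [ 48.  49. 200.] 52.3
89 [ 69.  71. 185.] 51.6
90 [103. 104. 154.] 50.9
91 [121. 121. 130.] 50.2
92 [126. 126. 125.] 49.5
93 [125. 125. 124.] 48.8
94 [122. 122. 121.] 48.1
95 [120. 121. 120.] 47.4
96 [121. 122. 121.] 46.7
97 [123. 123. 122.] 46.0
98 [125. 125. 124.] 45.3
99 [127. 127. 126.] 44.6
100 [130. 130. 129.] 43.9
101 [141. 141. 140.] 43.2
102 [171. 174. 170.] 42.5
103 [201. 204. 200.] 41.8
```

Seal front is within about 0.4 mm of the ring's middle, so that part is done. On to the key.

```bash
python3 -m jog '[{"dp":[-4,-1,0],"twist":0,"fingers":0},{"dp":[-7.95,-2,0],"twist":0,"fingers":0},{"dp":[-7.95,-2,3],"twist":0,"fingers":0},{"dp":[-7.95,-2,5.5],"twist":0,"fingers":0},{"dp":[-7.95,-2,6.4],"twist":0,"fingers":0},{"dp":[-7.95,-2,6.4],"twist":0,"fingers":0}]'
python3 -m jog '[{"dp":[0,0,0.3],"twist":0,"fingers":0},{"dp":[0,0,0.6],"twist":0,"fingers":0},{"dp":[0,0,0.8],"twist":0,"fingers":0},{"dp":[0,0,0.9],"twist":0,"fingers":0},{"dp":[0,0,0.9],"twist":0,"fingers":0}]'
```

```text
time_s: 13.92
tool_pos: [0.4917, -0.0978, 0.1076]
tool_rot: [-179.9, -0.1, 97.4]
force: [0.2, -0.0, -0.7]
grip_width: 0.0004
grasp_force: 0.0
time_s: 14.55
tool_pos: [0.4925, -0.0977, 0.0995]
tool_rot: [179.9, 0.0, 97.4]
force: [-0.4, 0.0, 2.9]
grip_width: 0.0004
grasp_force: 1.3
```

```bash
python3 -m jog '[{"dp":[0,0,0.2],"twist":0,"fingers":0},{"dp":[0,0,0.3],"twist":0,"fingers":0},{"dp":[0,0,0.4],"twist":0,"fingers":0},{"dp":[0,0,0.4],"twist":0,"fingers":0}]'
python3 -m jog '[{"dp":[0,0,0.1],"twist":0,"fingers":0},{"dp":[0,0,0.2],"twist":0,"fingers":0},{"dp":[0,0,0.2],"twist":0,"fingers":0},{"dp":[0,0,0.2],"twist":0,"fingers":0}]'
```

```text
time_s: 15.05
tool_pos: [0.4926, -0.0977, 0.0972]
tool_rot: [180.0, 0.1, 97.4]
force: [-4.0, -0.1, 16.7]
grip_width: 0.0005
grasp_force: 8.3
time_s: 15.55
tool_pos: [0.4926, -0.0977, 0.0969]
tool_rot: [180.0, 0.1, 97.4]
force: [-9.6, 1.9, 28.7]
grip_width: 0.0001
grasp_force: 14.5
```

It bottoms at z = 0.097, which is the full 5 mm. I'll release and check.

```bash
python3 -m jog '[{"dp":[0,0,-0.5],"twist":0,"fingers":0},{"dp":[0,0,-2],"twist":0,"fingers":0},{"dp":[0,0,-5],"twist":0,"fingers":0},{"dp":[2,0.5,-7.8],"twist":0,"fingers":0},{"dp":[6,1.5,-7.8],"twist":0,"fingers":0},{"dp":[8,2,-7.8],"twist":0,"fingers":0},{"dp":[8,2,-7.8],"twist":0,"fingers":0},{"dp":[8,2,-7.8],"twist":0,"fingers":0}]'
python3 gap.py | sed -n '1p;14,20p;28,33p'
python3 - <<'E'
from h import *
o=env.get_obs();print(o['time_s'],o['force'])
d,R,t=cam('side');P=pts(d,R,t);h=cv2.cvtColor(d['pixels'],cv2.COLOR_BGR2HSV)
m=cv2.inRange(h,(45,90,50),(85,255,255));m[300:]=0
print(m.sum()//255,[x.mean() for x in np.nonzero(m)],np.median(P[m>0],0))
d,R,t=cam('wrist');cv2.imwrite('pics/w9.png',d['pixels'])
E
```

```text
time_s: 16.55
tool_pos: [0.501, -0.017, 0.1707]
tool_rot: [-179.9, 0.0, 97.3]
force: [0.0, 0.1, 0.1]
grip_width: 0.0004
grasp_force: 0.0
ring 328 88.11111111111111 (array([86, 87, 88, 89, 90]), array([24, 35, 35, 35, 33]))
86 [111. 111. 203.] 53.7
87 [ 61.  62. 202.] 53.0
88 [ 43.  45. 198.] 52.3
89 [ 62.  63. 185.] 51.6
90 [ 92.  92. 153.] 50.9
91 [114. 114. 129.] 50.2
92 [123. 123. 125.] 49.6
100 [129. 129. 128.] 44.0
101 [137. 137. 136.] 43.3
102 [165. 166. 163.] 42.6
103 [199. 201. 197.] 41.9
104 [215. 218. 213.] 41.2
105 [218. 221. 217.] 40.4
16.6 [ 0.51023061 -0.9555101  -0.16799484]
45 [np.float64(246.37777777777777), np.float64(307.31111111111113)] [ 0.49247911 -0.09836255  0.1009175 ]
```

View pics/w9.png

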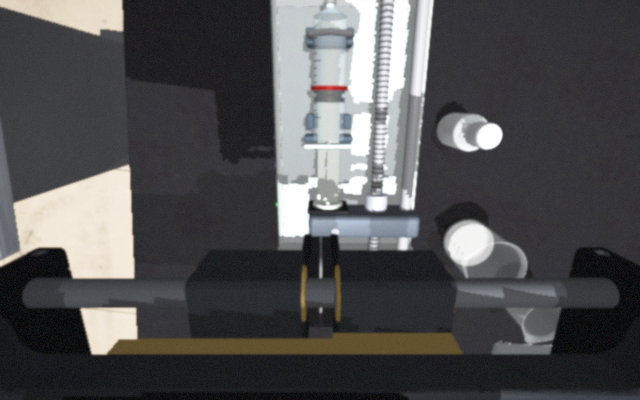

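The seal's front is under the ring at (328,88), the key is back up at z ≈ 0.101, and the dropper and beaker are where they were. The robot is touching nothing.

```bash
python3 -c "
from cell import env
print(env.sign_off())"
```

```text
the job is handed in; nothing more can be done
None
```

The seal's front edge is under the red ring, about 0.4 mm past its middle by my measurement; the zero key was then pressed fully down and came back up, and the job was handed in at about 17 s.

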